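# Slide a plate out to the gauge mark and hold it for drilling

### The arm

A 6-joint arm with a two-finger parallel gripper is mounted at the origin on the work surface. World frame = base frame: x ahead of the robot, y to its left, z up, the work surface at z = 0. Lengths are in mm, angles in rad, forces in N, time in s.
With the tool pointing down it reaches from about 250 to 775 mm from the base axis. Payload 4 kg.
Tool frame: the origin (TCP) lies midway between the tips of the shut fingers; the grasp point (between the pads) lies 19 mm behind it; x points along the fingers, z is the direction in which the jaws open and shut, and the axes are right-handed (so a half turn about x gives the same grasp; the last joint's range is limited). The gripper opens to 85 mm and grips with 20 to 120 N. Pads are 22 mm wide; open, the fingers measure 114 mm over their backs; the gripper's body (76 mm by 85 mm) begins 54 mm behind the grasp point. The pads swing forward as they close: fully open they stand 13 mm farther back than shut.
Start: joints at [-1.368, 0.087, 1.371, -0, 1.684, -0.103], TCP at [165.578, -524.501, 231.341] pointing down, gripper open.
Joint ranges: [-3.1, 3.1], [-0.76, 2.03], [0.27, 2.55], [-1.08, 4.22], [0.17, 2.65], [-2.57, 2.57]. Speed limits (rad/s): [2.79, 2.79, 3.14, 3.14, 3.14, 3.14].

### API

Orientations are given as a unit quaternion [w, x, y, z].
In Python, from workcell import ctrl gives the robot as it stands. The module is installed in compiled form; this text tells all that it offers.
- The arm moves only by the shell command python3 -m jog 'ROWS' [FORCE]. ROWS is JSON, a list of rows, each an object of numbers: "fingers": the opening, from 0 (shut) to 1 (fully open); "tx", "ty", "tz": the shift along the world's x, y, z in mm; "ax", "ay", "az": the turn, a rotation vector about the world's x, y, z in degrees. A call has exactly 10 rows; each row is the pose to reach, as a shift and turn from the pose commanded when the call began; what a row does not reach only later rows make up. A row lasts 1/8 s, in which the tool goes at most 62.5 mm and 10.7 degrees, less where a joint would pass 70% of its speed; a pose out of reach is approached as far as the arm can. A call with a gripper value outside its range is refused whole. The fingers move at their own pace and stop on an object; FORCE is the grip in N (left out, the last holds). Time passes only in rows, so rows that repeat a pose let the fingers close, or fill a call up. It gives the time, the measured TCP pose, the force and the opening at its end, in the units of the state.
- ctrl.read_state(): the state, without advancing time (a new reading comes with each control period).
- ctrl.grab_frame(name): name is "scene" or "top" or "wrist"; returns the picture (480x640x3 uint8, red, green, blue); there is no depth.
- ctrl.camera_info(name): a dict with "vfov" (degrees; the focal length in pixels is half the picture's height over the tangent of half this angle, whatever the lens; pixels are square), "cx", "cy" (the principal point, pixels), "k1" (the pictures are not rectified: a ray, as slopes to the right and down, at radius r is drawn at 1 + k1 r^2 times it, then the intrinsics apply), "R" (3x3) and "t" (3): a world point X has camera coordinates R X + t; the wrist camera has in their place "tool_from_camera" (4x4, takes a point from camera to tool coordinates, whose origin is the TCP and whose axes are the tool frame's). Camera axes: x right, y down, z forward; pixel columns grow to the right and rows downward; lengths in mm; the calibration is good to about 2 mm. A picture is of the moment at which its call begins: read the wrist's pose just before it. camera_info takes no time and is no camera call.
- ctrl.close_job(): hands the job in, once; it reports no verdict.
Trained networks look in the newest picture that a camera, given by its name, has taken for a name from the list of things; names that differ only in an ending like _2 or _b are one class to them, and where a whole thing is asked for, a point or a joint stands for the part that bears it (a point fixed in the world has none). Each returns a list of dicts, best first, with "conf" (0 to 1); they miss things now and then, are a little off and sometimes report something else, mostly with a low value. They report only what shows in the picture. A call takes as long as a camera call. They do not tell look-alikes from the thing itself.
- ctrl.search_frame(target, camera): "xy" ([column, row] in pixels, amid what is visible of it).
- ctrl.mark_of(target, camera): "xy" ([column, row] in pixels: a listed point, or the origin of a listed thing).
The state is a dict: "time_s": time; "joints": joint angles; "qvel": joint speeds; "effort": joint torques, N m; "tcp_pos": TCP position; "tool_rot": TCP orientation; "force": force on the tool from outside, world axes, zero at the start; "moment": the same for the moment, N m; "finger_gap": finger opening in mm.
Only numpy, scipy, OpenCV 4.12 (cv2) and the standard library are available. Lean on these libraries where they do the work, as an engineer would, in place of code of your own. Each camera call takes 0.05 s, during which the arm holds its last target. There are 200 camera calls.

### The job

Get the plate ready for drilling: first push the round steel dish across the bench, without lifting it, until it stands wholly inside the taped square. Then take the aluminium plate by its grip block and slide it straight out along the riser, never lifting it off, until its free end is in line with the pointer of the gauge post. It would tip over the edge there if let go, so finish while still holding it, flat on the riser and still, and leave the other things on the bench where they are.

Things in the scene. Friction and masses are not known exactly. Their poses are not given: they have to be found in the camera images.
- riser: Wooden bench riser, fixed: a flat top 110 mm (its x) by 240 mm (its y), top face 70 mm above the bench. Origin on the bench under its centre; its +y axis is the slide-out direction, and its +y edge (120 mm from the origin) is the one the plate slides out over. Its yaw varies by a few degrees.
- gauge: Gauge post and the pale taped square on the bench, fixed together, in line with the riser and with its yaw, 290 to 320 mm from the riser's origin along its +y. Origin on the bench at the centre of the square (150 mm inside the tape, tape flat). The post, 12 mm thick and 110 mm tall on a 40 x 50 x 12 mm foot, stands beside the square at x = +116 mm, y = 0.
- pointer (a point): Tip of the gauge's pointer: a thin level steel blade, 3 mm wide, on the post. It lies along y = 0 of the gauge frame, from this tip (x = +58 mm) to the post, 85 to 89 mm above the bench: 10 mm above the plate's top, so the plate passes under it.
- plate: Aluminium plate 100 mm (x) by 280 mm (y) by 5 mm, with rows of small holes; about 0.35 to 0.6 kg; lies loose on the riser, within 3 degrees of its long axis. Origin at the centre of its underside. Its +y end is the free end, already overhanging the riser's +y edge by 30 to 70 mm at the start. Unheld it tips once the overhang passes about 150 mm; the pointer asks for 170 to 200 mm.
- plate_end (a point): Middle of the top edge of the plate's free (+y) end. It must come to y = 0 of the gauge frame.
- plate_grip (a point): Middle of the top of the plate's grip block: an upright black block 60 mm (plate x) by 12 mm (plate y) by 42 mm tall standing on the plate near its rear end, its centre 254 mm behind the free end and 26 mm from the rear end; its top is 47 mm above the plate's underside, 117 mm above the bench.
- dish: Round open steel dish, 110 mm across the rim, 96 mm at the foot, 35 mm tall, wall 3 mm, 0.15 to 0.31 kg, standing loose on the bench beyond the taped square, 90 to 165 mm from the square's centre on the side away from the riser. Origin at the centre of its underside.
- drive: Bystander: disk drive, flat box 101 x 147 x 25 mm. Origin under its centre.
- screwdriver: Bystander: screwdriver with a yellow handle, 190 mm long, lying beside the riser. Origin under its middle.
- mouse: Bystander: grey computer mouse, 100 x 60 x 31 mm. Origin under its centre.
- fan: Bystander: grey square cooling fan 92 x 92 x 25 mm lying flat. Origin under its centre.
- heatsink: Bystander: finned aluminium heat sink 60 x 60 x 31 mm. Origin under its centre.
- roll: Bystander: brown roll of tape, 84 mm across, 24 mm tall. Origin under its centre.
- jar: Bystander: small clear screw jar, 60 mm across, 65 mm tall. Origin under its centre.
Mind the look-alikes: they are no part of the job. Leave any purple or turquoise look-alike of the dish alone.

How it is judged (in metres and radians):
On the way, in this order (a step that is already met when the one before it is completed fails the run):
1. the dish stands inside the taped square, the plate not yet out (x of dish in the frame of gauge between -0.021 and 0.021 m and y of dish in the frame of gauge between -0.021 and 0.021 m and angle between dish's own z axis and vertical below 0.1 rad and y of plate_end in the frame of gauge below -0.05 m), for 0.2 s.
2. the plate's free end is in line with the pointer, flat and held (y of plate_end in the frame of gauge between -0.006 and 0.006 m and angle between plate's own z axis and vertical below 0.04 rad and angle between the y axis of plate and the y axis of riser, either way round below 0.12 rad and z of plate in the frame of riser between 0.065 and 0.075 m and x of plate in the frame of riser between -0.04 and 0.04 m and contact force between the fingers and plate above 1 N), for 0.2 s.
At the end, for the whole second after the job is handed in: Fingers hold the plate (over 1 N); it is still, flat on the riser (5 mm, 0.04 rad), straight (0.12 rad, 40 mm aside), free end within 6 mm of the pointer line; the dish stands upright and still in the taped square, its centre within 21 mm of the middle each way (all of step 2 and x of dish in the frame of gauge between -0.021 and 0.021 m and y of dish in the frame of gauge between -0.021 and 0.021 m and angle between dish's own z axis and vertical below 0.1 rad and linear speed of each of plate, dish below 0.02 m/s); the arm keeps its last pose, push and grip.
It fails at once if the dish is lifted more than 15 mm or turned over (height (world z) of dish above 0.015 m or angle between dish's own z axis and vertical above 0.5 rad).
It fails at once if the plate is lifted more than 15 mm off the riser or falls (z of plate in the frame of riser above 0.085 m or z of plate in the frame of riser below 0.05 m).
It fails at once if a bystander is pushed more than 25 mm from its place (distance of any of screwdriver, mouse, fan, heatsink, roll, drive, jar from where it was at the start of the episode above 0.025 m).
It also fails if it takes over 58 s, if anything falls off the work surface, if the arm or the gripper's body presses on something with over 40 N, if the wrist force passes 120 N, or if a joint passes its speed limit or range.

## Working session

There is one attempt and no reset: what is moved stays moved. The work goes in short steps, Python scripts to look and compute and a shell command to move; the robot and the scene stay as the last step left them, time stands still between calls to the robot, and variables do not carry over. Pictures are saved under pics/ and viewed, about 8 in all and at most 12, crops included, and the job is handed in when it is done.

```bash
mkdir -p pics; cat > h.py <<'E'
import numpy as np, cv2
from scipy.spatial.transform import Rotation as Ro
from workcell import ctrl
def cam(name,st=None):
    i=ctrl.camera_info(name); f=240/np.tan(np.radians(i['vfov'])/2)
    if 'R' in i: R=np.array(i['R']);t=np.array(i['t'])
    else:
        T=np.array(i['tool_from_camera']); q=st['tool_rot']
        A=Ro.from_quat([q[1],q[2],q[3],q[0]]).as_matrix()
        Rw=A@T[:3,:3]; c=A@T[:3,3]+np.array(st['tcp_pos']); R=Rw.T; t=-R@c
    return f,i['cx'],i['cy'],i['k1'],R,t
def pix2w(c,xy,z):
    f,cx,cy,k,R,t=c
    K=np.array([[f,0,cx],[0,f,cy],[0,0,1.]])
    s=cv2.undistortPoints(np.array([[xy]],float),K,np.array([k,0,0,0.]))[0,0]
    d=R.T@np.array([s[0],s[1],1]); o=-R.T@t
    return o+d*(z-o[2])/d[2]
def w2pix(c,X):
    f,cx,cy,k,R,t=c
    p=R@np.array(X,float)+t; s=p[:2]/p[2]; s=s*(1+k*s@s)
    return s*f+[cx,cy]
def snap(name,fn):
    st=ctrl.read_state(); im=ctrl.grab_frame(name); cv2.imwrite('pics/'+fn,im[:,:,::-1]); return im,cam(name,st),st
E
python3 - <<'E'
from h import *
for n in('top','scene'):
    im,c,st=snap(n,n+'1.png')
    print(n,[np.round(x,2) for x in c])
    for t,z in [('riser',0),('gauge',0),('pointer',87),('plate',70),('plate_end',75),('plate_grip',117),('dish',0),('drive',0),('screwdriver',0),('mouse',0),('fan',0),('heatsink',0),('roll',0),('jar',0)]:
        for r in ctrl.mark_of(t,n)[:3]: print(t,np.round(r['xy']),round(r['conf'],2),np.round(pix2w(c,r['xy'],z)[:2]))
print(ctrl.read_state())
E
```

```text
top [np.float64(605.66), np.float64(330.22), np.float64(244.51), np.float64(0.03), array([[-0.01, -1.  , -0.  ],
       [-0.99,  0.01, -0.13],
       [ 0.13,  0.  , -0.99]]), array([ -25.93,  524.15, 1808.05])]
riser [370. 255.] 0.71 [ 494. -157.]
pointer [268. 229.] 0.84 [565. 152.]
plate [365. 256.] 0.98 [ 483. -135.]
plate_end [318. 253.] 0.84 [493.   3.]
plate_end [470. 290.] 0.4 [ 377. -442.]
plate_grip [407. 250.] 0.7 [ 492. -256.]
dish [237. 327.] 0.85 [278. 255.]
dish [221. 243.] 0.81 [538. 305.]
dish [208. 290.] 0.56 [392. 346.]
drive [470. 289.] 0.79 [ 386. -460.]
screwdriver [381. 217.] 0.56 [ 612. -192.]
mouse [472. 290.] 0.71 [ 381. -467.]
mouse [270. 188.] 0.69 [710. 155.]
fan [326. 183.] 0.87 [723. -23.]
fan [223. 244.] 0.41 [536. 299.]
heatsink [229. 194.] 0.84 [693. 284.]
roll [431. 234.] 0.72 [ 558. -347.]
jar [472. 210.] 0.76 [ 633. -477.]
scene [np.float64(487.56), np.float64(322.71), np.float64(245.6), np.float64(0.01), array([[-0.82,  0.58,  0.01],
       [ 0.49,  0.7 , -0.52],
       [-0.31, -0.42, -0.86]]), array([ 422.04, -164.87, 1396.07])]
riser [391. 380.]
[... 806 characters left out ...]
35 [ 399. -455.]
{'time_s': 1.5, 'joints': array([-1.36807850e+00,  8.72286312e-02,  1.37069984e+00, -2.93494673e-05,
        1.68359151e+00, -1.03072800e-01]), 'qvel': array([ 8.86272001e-04, -2.36744349e-03,  6.83114324e-04,  7.30904823e-05,
        1.16822712e-04,  1.48080790e-04]), 'effort': array([ 1.41339973e-03, -3.51716208e+01, -3.13456464e+01,  7.74919772e-05,
        2.72323232e-04,  2.46705653e-06]), 'tcp_pos': array([ 165.58082824, -524.50466653,  231.32529451]), 'tool_rot': array([ 0.57032872,  0.41799304,  0.57030446, -0.41804281]), 'force': array([-0.07534728, -0.37324986,  0.14079746]), 'moment': array([ 0.02712534, -0.01084438,  0.04248033]), 'finger_gap': 84.90829472316196}
```

View pics/top1.png

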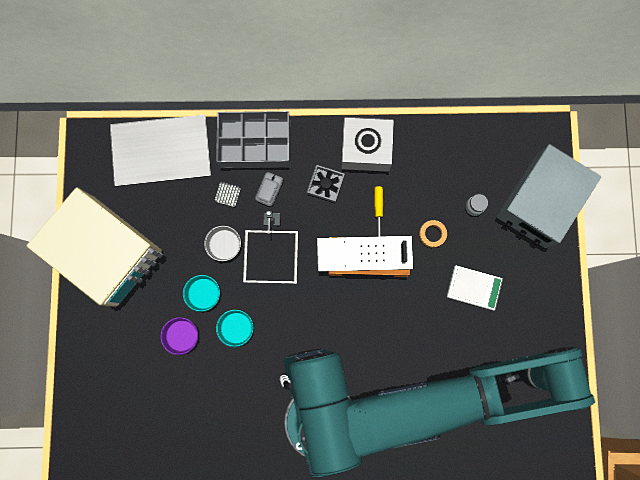

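View pics/scene1.png

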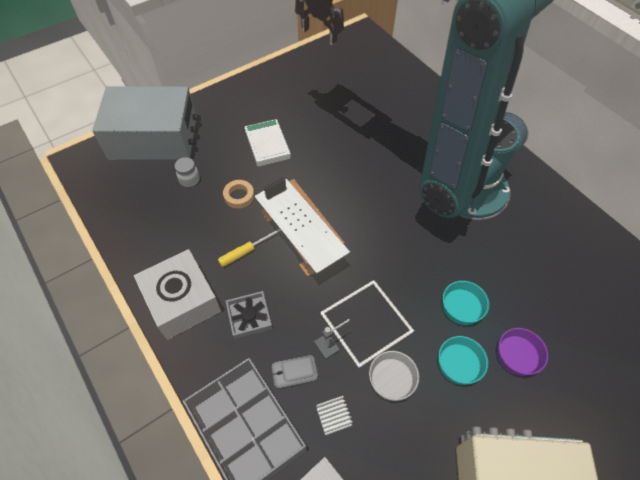

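Look-alikes for the dish in the top view: steel (222,244), turquoise (202,293) and (235,328), purple (180,336). The steel one, right beside the taped square, is the target. I'll move above the square and check it from close by.

```bash
python3 -m jog '[{"tx":25,"ty":50,"tz":10,"az":-3,"fingers":1},{"tx":50,"ty":100,"tz":30,"az":-6},{"tx":75,"ty":150,"tz":50,"az":-9},{"tx":100,"ty":200,"tz":70,"az":-12},{"tx":125,"ty":250,"tz":90,"az":-15},{"tx":150,"ty":300,"tz":100,"az":-18},{"tx":180,"ty":350,"tz":110,"az":-20},{"tx":210,"ty":400,"tz":120,"az":-20},{"tx":240,"ty":450,"tz":120,"az":-20},{"tx":260,"ty":500,"tz":120,"az":-20}]' && python3 -m jog '[{"tx":10,"ty":40,"fingers":1},{"tx":20,"ty":80},{"tx":40,"ty":120},{"tx":60,"ty":160},{"tx":70,"ty":200},{"tx":70,"ty":210},{"tx":70,"ty":210},{"tx":70,"ty":210},{"tx":70,"ty":210,"fingers":0},{"tx":70,"ty":210,"fingers":0}]'
python3 - <<'E'
from h import *
im,c,st=snap('wrist','w1.png')
print(st['tcp_pos'],st['tool_rot'],st['time_s'])
for t,z in [('gauge',0),('pointer',87),('plate_end',75),('dish',0)]:
    for r in ctrl.mark_of(t,'wrist')[:3]: print(t,np.round(r['xy']),round(r['conf'],2),np.round(pix2w(c,r['xy'],z)[:2]))
E
```

```text
[ 165.58082824 -524.50466653  231.32529451] [ 0.57032872  0.41799304  0.57030446 -0.41804281] 1.5$[0]: bad value
```

View pics/w1.png

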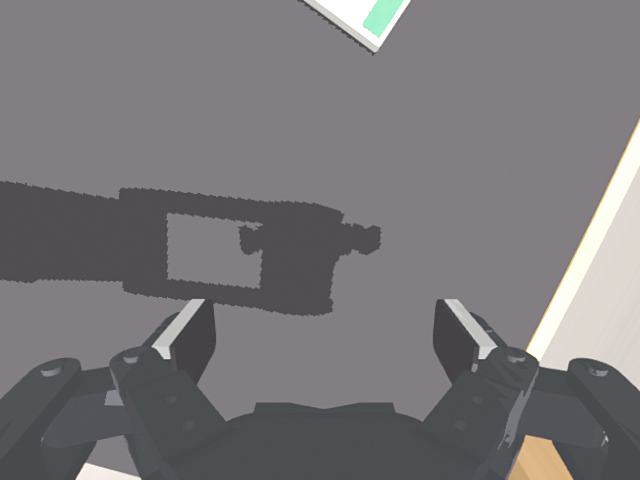

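The move was refused, so the arm stayed put: the view shows only the drive's corner (375,50) and the arm's own shadow. I'll retry with all seven keys in every row.

```bash
python3 -m jog '[{"fingers":1,"tx":25,"ty":50,"tz":10,"ax":0,"ay":0,"az":-3},{"fingers":1,"tx":50,"ty":100,"tz":30,"ax":0,"ay":0,"az":-6},{"fingers":1,"tx":75,"ty":150,"tz":50,"ax":0,"ay":0,"az":-9},{"fingers":1,"tx":100,"ty":200,"tz":70,"ax":0,"ay":0,"az":-12},{"fingers":1,"tx":125,"ty":250,"tz":90,"ax":0,"ay":0,"az":-15},{"fingers":1,"tx":150,"ty":300,"tz":100,"ax":0,"ay":0,"az":-18},{"fingers":1,"tx":180,"ty":350,"tz":110,"ax":0,"ay":0,"az":-20},{"fingers":1,"tx":210,"ty":400,"tz":120,"ax":0,"ay":0,"az":-20},{"fingers":1,"tx":240,"ty":450,"tz":120,"ax":0,"ay":0,"az":-20},{"fingers":1,"tx":260,"ty":500,"tz":120,"ax":0,"ay":0,"az":-20}]'
```

```text
time_s: 3.0
tcp_pos: [426.4, -22.6, 351.5]
tool_rot: [0.489, 0.511, 0.489, -0.51]
force: [0.8, -0.4, -0.1]
finger_gap: 85.4
```

```bash
python3 -m jog '[{"fingers":0,"tx":0,"ty":50,"tz":10,"ax":0,"ay":0,"az":0},{"fingers":0,"tx":0,"ty":100,"tz":20,"ax":0,"ay":0,"az":0},{"fingers":0,"tx":0,"ty":150,"tz":30,"ax":0,"ay":0,"az":0},{"fingers":0,"tx":0,"ty":200,"tz":40,"ax":0,"ay":0,"az":0},{"fingers":0,"tx":0,"ty":220,"tz":50,"ax":0,"ay":0,"az":0},{"fingers":0,"tx":0,"ty":220,"tz":50,"ax":0,"ay":0,"az":0},{"fingers":0,"tx":0,"ty":220,"tz":50,"ax":0,"ay":0,"az":0},{"fingers":0,"tx":0,"ty":220,"tz":50,"ax":0,"ay":0,"az":0},{"fingers":0,"tx":0,"ty":220,"tz":50,"ax":0,"ay":0,"az":0},{"fingers":0,"tx":0,"ty":220,"tz":50,"ax":0,"ay":0,"az":0}]'
python3 - <<'E'
from h import *
im,c,st=snap('wrist','w2.png')
print(st['tcp_pos'],st['tool_rot'],st['time_s'])
for t,z in [('gauge',0),('pointer',87),('plate_end',75),('dish',0)]:
    for r in ctrl.mark_of(t,'wrist')[:3]: print(t,np.round(r['xy']),round(r['conf'],2),np.round(pix2w(c,r['xy'],z)[:2]))
E
```

```text
time_s: 4.25
tcp_pos: [425.6, 195.0, 401.3]
tool_rot: [-0.489, -0.511, -0.489, 0.511]
force: [-0.1, 0.1, -0.5]
finger_gap: -0.5
[425.63776359 194.97040263 401.29550679] [-0.48881226 -0.51092341 -0.48876476  0.51100767] 4.25
pointer [358.  86.] 0.58 [555. 149.]
plate_end [473. 140.] 0.95 [489.   6.]
dish [288. 283.] 0.76 [282. 258.]
dish [187. 301.] 0.69 [258. 423.]
dish [249. 114.] 0.67 [537. 295.]
```

View pics/w2.png

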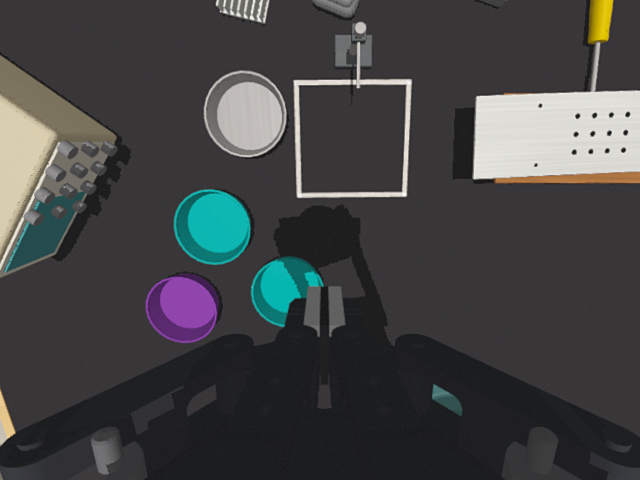

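The wrist view confirms the steel dish at (246,114), left of the square with corners near (295,81), (411,80), (407,196), (297,197). The pointer tip is at (358,88) and the plate's free end runs along x≈474. The turquoise and purple dishes are lower left, off the path.

```bash
python3 - <<'E'
from h import *
im=cv2.imread('pics/w2.png'); c=cam('wrist',ctrl.read_state())
g=cv2.cvtColor(im,cv2.COLOR_BGR2GRAY)
m=(g>140).astype(np.uint8); m[:76]=0;m[203:]=0;m[:,:289]=0;m[:,416:]=0
n,l,s,_=cv2.connectedComponentsWithStats(m); k=1+np.argmax(s[1:,4]); print(s[k])
cs,_=cv2.findContours((l==k).astype(np.uint8),cv2.RETR_CCOMP,cv2.CHAIN_APPROX_NONE)
for q in sorted(cs,key=len)[-2:]:
    W=np.array([pix2w(c,p[0],0)[:2] for p in q],np.float32); r=cv2.minAreaRect(W); print('rect',r)
G=r[0]
for z,xy in((87,(358,87.5)),): print('tip',pix2w(c,xy,z))
print('rim',pix2w(c,(245,114),35),'R',pix2w(c,(204,114),35),pix2w(c,(286.5,114),35),pix2w(c,(245,71),35),pix2w(c,(245,158),35))
for xy in((474.5,96),(474,179)): print('plate end',pix2w(c,xy,75 if xy[1]<100 else 75))
print('post',pix2w(c,(353,50),12))
E
```

```text
[ 294   76  118  122 2198]
rect ((497.61932373046875, 151.78704833984375), (163.75180053710938, 167.20285034179688), 88.09918975830078)
tip [553.75261878 149.5074635   87.        ]
rim [534.89368574 294.66474003  35.        ] R [537.77844715 349.24178679  35.        ] [532.19268889 239.76043785  35.        ] [587.90252805 289.78997494  35.        ] [478.02350913 300.0467268   35.        ]
plate end [540.83153857   7.08430145  75.        ]
plate end [440.54545627   2.52101328  75.        ]
post [611.74184487 148.00920026  12.        ]
```

```bash
python3 -m jog '[{"fingers":0,"tx":20,"ty":20,"tz":-40,"ax":0,"ay":0,"az":0},{"fingers":0,"tx":40,"ty":40,"tz":-80,"ax":0,"ay":0,"az":0},{"fingers":0,"tx":65,"ty":65,"tz":-120,"ax":0,"ay":0,"az":0},{"fingers":0,"tx":90,"ty":85,"tz":-165,"ax":0,"ay":0,"az":0},{"fingers":0,"tx":109,"ty":98,"tz":-210,"ax":0,"ay":0,"az":0},{"fingers":0,"tx":109,"ty":98,"tz":-255,"ax":0,"ay":0,"az":0},{"fingers":0,"tx":109,"ty":98,"tz":-300,"ax":0,"ay":0,"az":0},{"fingers":0,"tx":109,"ty":98,"tz":-340,"ax":0,"ay":0,"az":0},{"fingers":0,"tx":109,"ty":98,"tz":-370,"ax":0,"ay":0,"az":0},{"fingers":0,"tx":109,"ty":98,"tz":-381,"ax":0,"ay":0,"az":0}]'
```

```text
time_s: 5.75
tcp_pos: [533.0, 292.9, 17.6]
tool_rot: [-0.489, -0.509, -0.49, 0.512]
force: [0.2, -0.6, 0.6]
finger_gap: -0.2
```

```bash
python3 -m jog '[{"fingers":0,"tx":-6,"ty":-15,"tz":0,"ax":0,"ay":0,"az":0},{"fingers":0,"tx":-12,"ty":-30,"tz":0,"ax":0,"ay":0,"az":0},{"fingers":0,"tx":-18,"ty":-42,"tz":0,"ax":0,"ay":0,"az":0},{"fingers":0,"tx":-25,"ty":-54,"tz":0,"ax":0,"ay":0,"az":0},{"fingers":0,"tx":-32,"ty":-66,"tz":0,"ax":0,"ay":0,"az":0},{"fingers":0,"tx":-38,"ty":-78,"tz":0,"ax":0,"ay":0,"az":0},{"fingers":0,"tx":-42,"ty":-90,"tz":0,"ax":0,"ay":0,"az":0},{"fingers":0,"tx":-44,"ty":-102,"tz":0,"ax":0,"ay":0,"az":0},{"fingers":0,"tx":-44,"ty":-112,"tz":0,"ax":0,"ay":0,"az":0},{"fingers":0,"tx":-44,"ty":-120,"tz":0,"ax":0,"ay":0,"az":0}]'; python3 -m jog '[{"fingers":0,"tx":0,"ty":-10,"tz":0,"ax":0,"ay":0,"az":0},{"fingers":0,"tx":0,"ty":-20,"tz":0,"ax":0,"ay":0,"az":0},{"fingers":0,"tx":0,"ty":-29,"tz":0,"ax":0,"ay":0,"az":0},{"fingers":0,"tx":0,"ty":-37,"tz":0,"ax":0,"ay":0,"az":0},{"fingers":0,"tx":0,"ty":-43,"tz":0,"ax":0,"ay":0,"az":0},{"fingers":0,"tx":0,"ty":-48,"tz":0,"ax":0,"ay":0,"az":0},{"fingers":0,"tx":0,"ty":-50,"tz":0,"ax":0,"ay":0,"az":0},{"fingers":0,"tx":0,"ty":-50,"tz":0,"ax":0,"ay":0,"az":0},{"fingers":0,"tx":0,"ty":-50,"tz":0,"ax":0,"ay":0,"az":0},{"fingers":0,"tx":0,"ty":-50,"tz":0,"ax":0,"ay":0,"az":0}]'
python3 - <<'E'
from h import *
a,c,s=snap('top','t2.png'); b,c2,s=snap('scene','s2.png')
for n,cc in(('top',c),('scene',c2)):
    for r in ctrl.mark_of('dish',n)[:4]: print(n,np.round(r['xy']),round(r['conf'],2),np.round(pix2w(cc,r['xy'],0)[:2]))
v=np.hstack([cv2.resize(a[205:310,200:330],(400,323),interpolation=2),cv2.resize(b[265:395,300:440],(348,323),interpolation=2)])
cv2.imwrite('pics/v2.png',v[:,:,::-1])
E
```

```text
time_s: 7.0
tcp_pos: [490.5, 172.9, 20.2]
tool_rot: [-0.489, -0.511, -0.489, 0.511]
force: [-0.3, 1.7, 2.0]
finger_gap: -0.0
time_s: 8.25
tcp_pos: [490.3, 123.4, 20.0]
tool_rot: [-0.489, -0.51, -0.489, 0.511]
force: [0.2, -0.0, 1.0]
finger_gap: -0.3
top [184. 331.] 0.98 [270. 417.]
top [267. 257.] 0.66 [493. 163.]
top [235. 327.] 0.6 [279. 261.]
scene [369. 326.] 0.84 [497. 164.]
scene [462. 303.] 0.76 [271. 250.]
scene [461. 365.] 0.63 [381. 362.]
scene [516. 360.] 0.63 [269. 428.]
```

View pics/v2.png

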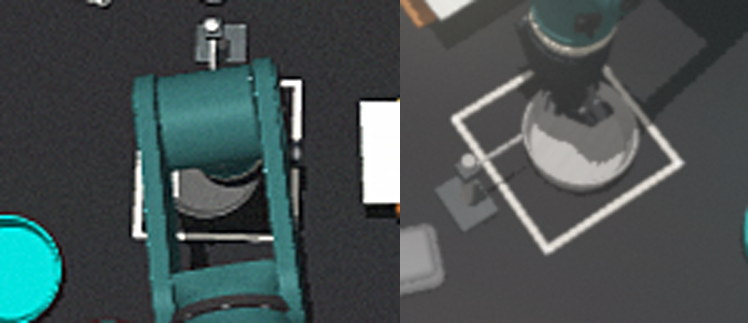

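The dish is in the square, though about 10 mm to the +y side (both networks put its centre near y≈163, against a square centre of 151). I'll nudge it 9 mm further, then withdraw upward and look.

```bash
python3 -m jog '[{"fingers":0,"tx":0,"ty":-5,"tz":0,"ax":0,"ay":0,"az":0},{"fingers":0,"tx":0,"ty":-9,"tz":0,"ax":0,"ay":0,"az":0},{"fingers":0,"tx":0,"ty":-9,"tz":0,"ax":0,"ay":0,"az":0},{"fingers":0,"tx":2,"ty":10,"tz":0,"ax":0,"ay":0,"az":0},{"fingers":0,"tx":2,"ty":14,"tz":30,"ax":0,"ay":0,"az":0},{"fingers":0,"tx":2,"ty":14,"tz":80,"ax":0,"ay":0,"az":0},{"fingers":0,"tx":-10,"ty":10,"tz":130,"ax":0,"ay":0,"az":0},{"fingers":0,"tx":-30,"ty":-10,"tz":180,"ax":0,"ay":0,"az":0},{"fingers":0,"tx":-50,"ty":-40,"tz":230,"ax":0,"ay":0,"az":0},{"fingers":0.5,"tx":-70,"ty":-70,"tz":280,"ax":0,"ay":0,"az":0}]'; python3 -m jog '[{"fingers":1,"tx":0,"ty":-30,"tz":30,"ax":0,"ay":0,"az":0},{"fingers":1,"tx":0,"ty":-70,"tz":60,"ax":0,"ay":0,"az":0},{"fingers":1,"tx":0,"ty":-110,"tz":80,"ax":0,"ay":0,"az":0},{"fingers":1,"tx":0,"ty":-130,"tz":80,"ax":0,"ay":0,"az":0},{"fingers":1,"tx":0,"ty":-130,"tz":80,"ax":0,"ay":0,"az":0},{"fingers":1,"tx":0,"ty":-130,"tz":80,"ax":0,"ay":0,"az":0},{"fingers":1,"tx":0,"ty":-130,"tz":80,"ax":0,"ay":0,"az":0},{"fingers":1,"tx":0,"ty":-130,"tz":80,"ax":0,"ay":0,"az":0},{"fingers":1,"tx":0,"ty":-130,"tz":80,"ax":0,"ay":0,"az":0},{"fingers":1,"tx":0,"ty":-130,"tz":80,"ax":0,"ay":0,"az":0}]'
python3 - <<'E'
from h import *
a,c,s=snap('wrist','w3.png')
print(s['tcp_pos'],s['tool_rot'])
for t,z in [('pointer',87),('plate_end',75),('plate_grip',117),('dish',0),('plate',70)]:
    for r in ctrl.mark_of(t,'wrist')[:3]: print(t,np.round(r['xy']),round(r['conf'],2),np.round(pix2w(c,r['xy'],z)[:2]))
E
```

```text
time_s: 9.7
tcp_pos: [419.9, 53.9, 302.2]
tool_rot: [0.49, 0.511, 0.489, -0.51]
force: [0.6, 0.2, -0.1]
finger_gap: 17.0
time_s: 10.95
tcp_pos: [420.6, -76.3, 380.3]
tool_rot: [-0.489, -0.511, -0.489, 0.511]
force: [0.7, -0.6, 0.5]
finger_gap: 85.5
[420.56620703 -76.34169065 380.34751831] [-0.48915122 -0.51062303 -0.48910921  0.51065388]
pointer [117.  94.] 0.66 [553. 152.]
plate_end [252. 144.] 0.6 [490.   6.]
plate_end [593. 200.] 0.35 [ 406. -416.]
plate_grip [481. 128.] 0.7 [ 497. -248.]
dish [ 36. 232.] 0.85 [381. 360.]
dish [111. 295.] 0.79 [275. 263.]
dish [160. 148.] 0.69 [492. 150.]
plate [374. 133.] 0.71 [ 496. -139.]
```

View pics/w3.png

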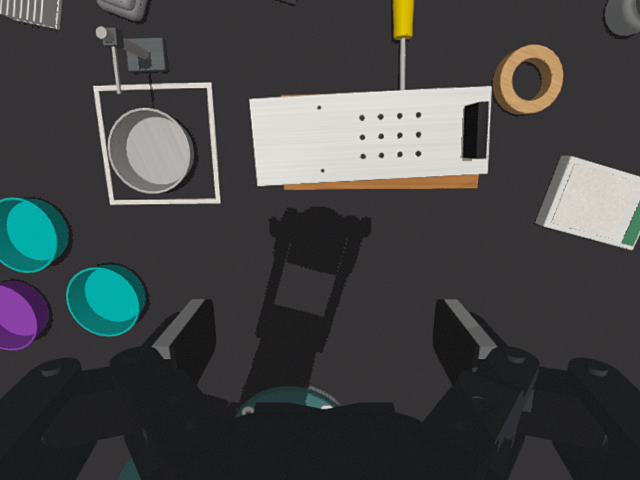

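The dish stands well inside the square (network: 492,150 against a centre of 496,151). Plate corners are at (249,101), (258,186), (488,174) and (492,87), with the block around (476,130). Next I'll compute the plate's and riser's axes.

```bash
python3 - <<'E'
from h import *
a=cv2.imread('pics/w3.png'); c=cam('wrist',ctrl.read_state())
P=[pix2w(c,p,75)[:2] for p in((249.5,101),(258.5,186),(488,174),(491.5,87))]
P=np.array(P); print(P.round(1)); 
e=(P[0]+P[1])/2; r=(P[2]+P[3])/2; d=(e-r); L=np.linalg.norm(d); d/=L
print('len',L,'widths',np.linalg.norm(P[0]-P[1]),np.linalg.norm(P[2]-P[3]),'end',e,'yaw',np.degrees(np.arctan2(-d[0],d[1])),'grip',e-254*d, r+26*d)
# riser front-left lower top edge at z=70
R=[pix2w(c,p,70)[:2] for p in((284,188),(477,187))]; print('riser -x edge',R); q=R[0]-R[1]; print(np.linalg.norm(q),np.degrees(np.arctan2(-q[0],q[1])))
T=[pix2w(c,p,0)[:2] for p in((95,86),(213,84),(220,203),(111,204))]; print('tape',np.array(T).round(1),np.mean(T,0))
for i in range(4): v=T[(i+1)%4]-T[i]; print(np.linalg.norm(v),np.degrees(np.arctan2(v[1],v[0]))%90)
print('tip',pix2w(c,(118.5,93),87))
E
```

```text
[[ 538.5    3.8]
 [ 440.3    1.8]
 [ 443.1 -278. ]
 [ 542.8 -276.2]]
len 279.9413070764638 widths 98.17660304871637 99.73329163949604 end [489.42641611   2.83533991] yaw 0.7200662947077766 grip [ 492.61848411 -251.14460163] [ 492.6177465  -251.08591334]
riser -x edge [array([435.94804113, -28.47590834]), array([ 427.13826684, -267.38423602])]
239.07070326049563 -2.111832135616408
tape [[579.3 227.1]
 [571.7  64.9]
 [411.3  73.3]
 [417.7 234.1]] [494.96423176 149.83807482]
162.43751184354852 87.30049820148155
160.61939268470755 87.00405385822077
160.97322759846259 87.72139206147995
161.80099517240401 87.526280234548
tip [554.30767394 150.01333602  87.        ]
```

```bash
python3 -m jog '[{"fingers":1,"tx":20,"ty":-40,"tz":-10,"ax":0,"ay":0,"az":1},{"fingers":1,"tx":40,"ty":-80,"tz":-30,"ax":0,"ay":0,"az":2},{"fingers":1,"tx":55,"ty":-120,"tz":-60,"ax":0,"ay":0,"az":3},{"fingers":1,"tx":68,"ty":-155,"tz":-100,"ax":0,"ay":0,"az":3.5},{"fingers":1,"tx":72,"ty":-175,"tz":-150,"ax":0,"ay":0,"az":3.5},{"fingers":1,"tx":72,"ty":-175,"tz":-190,"ax":0,"ay":0,"az":3.5},{"fingers":1,"tx":72,"ty":-175,"tz":-220,"ax":0,"ay":0,"az":3.5},{"fingers":1,"tx":72,"ty":-175,"tz":-220,"ax":0,"ay":0,"az":3.5},{"fingers":1,"tx":72,"ty":-175,"tz":-220,"ax":0,"ay":0,"az":3.5},{"fingers":1,"tx":72,"ty":-175,"tz":-220,"ax":0,"ay":0,"az":3.5}]'
python3 - <<'E'
from h import *
a,c,s=snap('wrist','w4.png'); print(s['tcp_pos'])
c2=None
b,c2,s=snap('scene','s4.png')
for n,cc in(('wrist',c),('scene',c2)):
    for r in ctrl.mark_of('plate_grip',n)[:2]: print(n,np.round(r['xy']),round(r['conf'],2),pix2w(cc,r['xy'],117))
E
```

```text
time_s: 12.5
tcp_pos: [493.6, -252.1, 162.8]
tool_rot: [0.506, 0.496, 0.503, -0.495]
force: [0.5, -0.0, -0.2]
finger_gap: 85.3
[ 493.64000712 -252.09088952  162.77372697]
wrist [320. 266.] 0.75 [ 494.65915602 -250.17284568  117.        ]
wrist [153. 240.] 0.19 [ 507.76191362 -160.63759442  117.        ]
scene [270. 187.] 0.85 [ 508.86020348 -244.64077195  117.        ]
scene [331. 415.] 0.16 [710.55719086 298.05435359 117.        ]
```

View pics/w4.png

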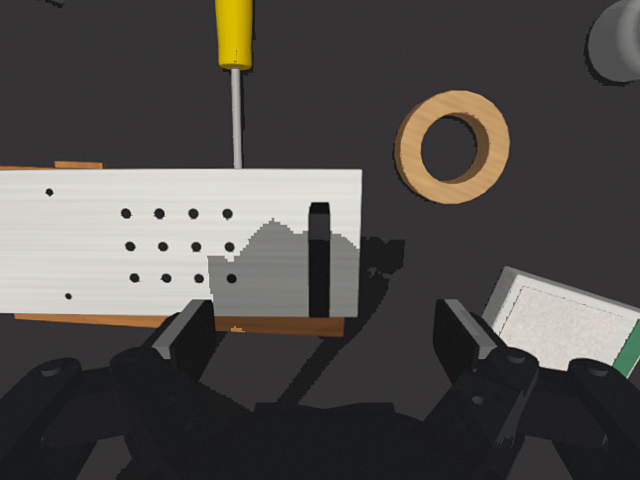

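The block runs vertically at column 319, from row 205 to 317, midway between the fingers (213 and 435) and parallel to the pads. I'll descend and close.

```bash
python3 -m jog '[{"fingers":1,"tx":0,"ty":1,"tz":-25,"ax":0,"ay":0,"az":0},{"fingers":1,"tx":0,"ty":1,"tz":-50,"ax":0,"ay":0,"az":0},{"fingers":1,"tx":0,"ty":1,"tz":-70,"ax":0,"ay":0,"az":0},{"fingers":1,"tx":0,"ty":1,"tz":-77,"ax":0,"ay":0,"az":0},{"fingers":1,"tx":0,"ty":1,"tz":-77,"ax":0,"ay":0,"az":0},{"fingers":0,"tx":0,"ty":1,"tz":-77,"ax":0,"ay":0,"az":0},{"fingers":0,"tx":0,"ty":1,"tz":-77,"ax":0,"ay":0,"az":0},{"fingers":0,"tx":0,"ty":1,"tz":-77,"ax":0,"ay":0,"az":0},{"fingers":0,"tx":0,"ty":1,"tz":-77,"ax":0,"ay":0,"az":0},{"fingers":0,"tx":0,"ty":1,"tz":-77,"ax":0,"ay":0,"az":0}]' 70
```

```text
time_s: 13.95
tcp_pos: [492.9, -250.4, 83.8]
tool_rot: [0.505, 0.496, 0.504, -0.495]
force: [0.9, 0.0, 2.4]
finger_gap: 10.8
```

```bash
python3 -m jog '[{"fingers":0,"tx":0,"ty":8,"tz":0,"ax":0,"ay":0,"az":-0.3},{"fingers":0,"tx":0,"ty":24,"tz":0,"ax":0,"ay":0,"az":-0.7},{"fingers":0,"tx":0,"ty":40,"tz":0,"ax":0,"ay":0,"az":-1.2},{"fingers":0,"tx":0,"ty":58,"tz":0,"ax":0,"ay":0,"az":-1.7},{"fingers":0,"tx":1,"ty":76,"tz":0,"ax":0,"ay":0,"az":-2.2},{"fingers":0,"tx":1,"ty":94,"tz":0,"ax":0,"ay":0,"az":-2.7},{"fingers":0,"tx":2,"ty":112,"tz":0,"ax":0,"ay":0,"az":-3.2},{"fingers":0,"tx":2,"ty":128,"tz":0,"ax":0,"ay":0,"az":-3.4},{"fingers":0,"tx":2,"ty":138,"tz":0,"ax":0,"ay":0,"az":-3.4},{"fingers":0,"tx":2,"ty":142,"tz":0,"ax":0,"ay":0,"az":-3.4}]'
python3 - <<'E'
from h import *
a,c,s=snap('top','t5.png'); b,c2,s=snap('scene','s5.png')
print(s['tcp_pos'],s['force'])
for n,cc in(('top',c),('scene',c2)):
  for t,z in(('dish',0),('plate_end',75),('pointer',87)):
    for r in ctrl.mark_of(t,n)[:2]: print(n,t,np.round(r['xy']),round(r['conf'],2),np.round(pix2w(cc,r['xy'],z)[:2]))
v=np.hstack([cv2.resize(a[195:305,220:340],(400,367),interpolation=2),cv2.resize(b[250:380,290:420],(367,367),interpolation=2)])
cv2.imwrite('pics/v5.png',v[:,:,::-1])
E
```

```text
time_s: 15.2
tcp_pos: [494.8, -108.3, 83.9]
tool_rot: [-0.49, -0.51, -0.489, 0.51]
force: [0.0, -6.4, 4.7]
finger_gap: 11.2
[ 494.79572809 -107.99423083   83.77247707] [ 0.18676744 -2.36919447  5.09579979]
top dish [269. 256.] 0.94 [494. 158.]
top dish [234. 328.] 0.79 [277. 262.]
top plate_end [270. 250.] 0.84 [504. 148.]
top pointer [268. 233.] 0.7 [554. 152.]
scene dish [516. 359.] 0.91 [266. 425.]
scene dish [366. 319.] 0.79 [491. 147.]
scene plate_end [366. 311.] 0.71 [503. 152.]
scene plate_end [368. 322.] 0.27 [517. 174.]
scene pointer [347. 324.] 0.97 [562. 155.]
```

View pics/v5.png

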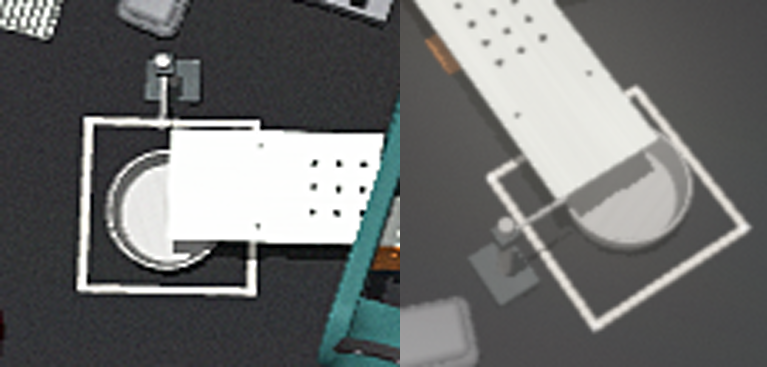

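The end is just short of the pointer: in the top view the plate edge is at crop column 172 and the pointer at 163. Next, sub-pixel edges in both views.

```bash
python3 - <<'E'
from h import *
st=ctrl.read_state(); yaw=np.radians(-2.3); u=np.array([-np.sin(yaw),np.cos(yaw)])
a=cv2.cvtColor(cv2.imread('pics/t5.png'),cv2.COLOR_BGR2GRAY).astype(float); c=cam('top')
E=[]
for r in range(237,265):
    row=a[r,262:282]; d=np.diff(row); i=np.argmax(d)
    lo,hi=row[max(i-2,0)],row[min(i+3,19)]; t=(lo+hi)/2
    j=next((k for k in range(max(i-2,0),19) if row[k]<t<=row[k+1]),None)
    if j is None: continue
    E.append((262+j+(t-row[j])/(row[j+1]-row[j]),r))
W=np.array([pix2w(c,p,75)[:2]@u for p in E]); print('top end s',W.round(1),np.median(W))
T=[]
for r in range(216,231):
    w=np.clip(a[r,263:275]-75,0,None); 
    if w.sum(): T.append((263+(w*np.arange(12)).sum()/w.sum(),r))
W2=np.array([pix2w(c,p,89)[:2]@u for p in T]); print('top ptr s',W2.round(1),np.median(W2))
# scene: zoom crop for viewing
b=cv2.imread('pics/s5.png')[295:340,325:385]; cv2.imwrite('pics/z5.png',cv2.resize(b,(780,585),interpolation=cv2.INTER_NEAREST))
E
```

```text
top end s [166.4 166.4 166.5 180.1 190.4 167.  167.  173.1 182.5 188.8 189.8 168.2
 168.  167.7 167.6 167.2 166.7 165.5 165.1 164.8 164.5 164.9 164.5 164.6
 165.1 165.8 166.1 166.4] 166.5683370346055
top ptr s [172.3 172.1 175.8 175.8 176.4 176.4 177.1 177.2 174.9 172.3 172.2 172.1
 172.  172.5 175. ] 174.88223582371702
```

View pics/z5.png

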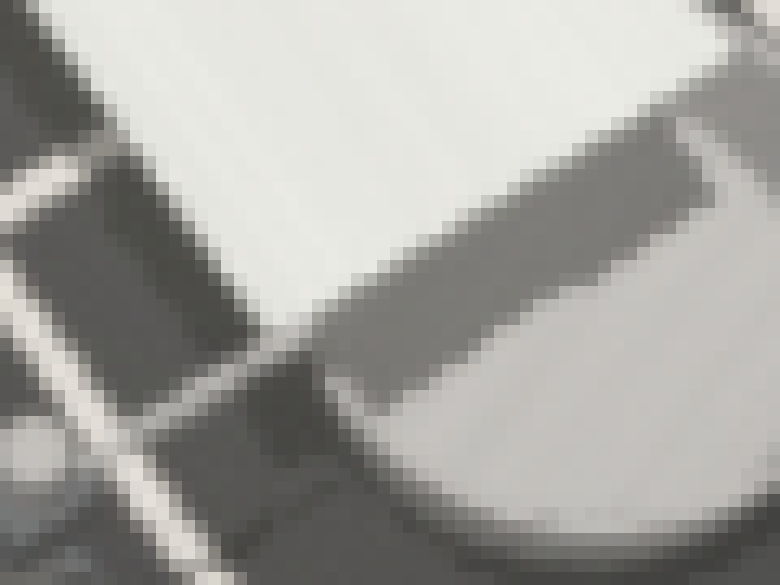

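```bash
python3 - <<'E'
from h import *
yaw=np.radians(-2.3); u=np.array([-np.sin(yaw),np.cos(yaw)]); c=cam('scene')
f=lambda x,y:(325+x/13-.5,295+y/13-.5)
for n,z,ps in(('ptr',87,((150,422),(220,380),(285,343))),('end',75,((310,316),(420,250),(530,185),(640,118),(715,75)))):
    for p in ps: w=pix2w(c,f(*p),z); print(n,w.round(1),round(w[:2]@u,1))
E
```

```text
ptr [586.5 147.6  87. ] 171.1
ptr [572.2 148.3  87. ] 171.2
ptr [559.  149.3  87. ] 171.6
end [549.  144.2  75. ] 166.1
end [525.8 145.3  75. ] 166.3
end [502.4 146.6  75. ] 166.6
end [478.5 147.6  75. ] 166.6
end [462.3 148.7  75. ] 167.1
```

Estimates of the remaining gap: scene about 5.3 mm, top about 6–8, wrist and travel about 7. I'll go 6 mm.

```bash
python3 -m jog '[{"fingers":0,"tx":0,"ty":2,"tz":0,"ax":0,"ay":0,"az":0},{"fingers":0,"tx":0,"ty":4,"tz":0,"ax":0,"ay":0,"az":0},{"fingers":0,"tx":0,"ty":6,"tz":0,"ax":0,"ay":0,"az":0},{"fingers":0,"tx":0,"ty":6,"tz":0,"ax":0,"ay":0,"az":0},{"fingers":0,"tx":0,"ty":6,"tz":0,"ax":0,"ay":0,"az":0},{"fingers":0,"tx":0,"ty":6,"tz":0,"ax":0,"ay":0,"az":0},{"fingers":0,"tx":0,"ty":6,"tz":0,"ax":0,"ay":0,"az":0},{"fingers":0,"tx":0,"ty":6,"tz":0,"ax":0,"ay":0,"az":0},{"fingers":0,"tx":0,"ty":6,"tz":0,"ax":0,"ay":0,"az":0},{"fingers":0,"tx":0,"ty":6,"tz":0,"ax":0,"ay":0,"az":0}]'
python3 - <<'E'
from h import *
a,c,s=snap('top','t6.png'); b,c2,s=snap('scene','s6.png'); w,c3,s=snap('wrist','w6.png')
print(s['tcp_pos'],s['force'],s['finger_gap'])
for n,cc in(('top',c),('scene',c2),('wrist',c3)):
  for t,z in(('dish',0),('plate_end',75),('pointer',87)):
    for r in ctrl.mark_of(t,n)[:2]: print(n,t,np.round(r['xy']),round(r['conf'],2),np.round(pix2w(cc,r['xy'],z)[:2]))
v=np.hstack([cv2.resize(b[295:340,325:385],(480,360),interpolation=0),cv2.resize(a[205:265,250:300],(300,360),interpolation=0)])
cv2.imwrite('pics/v6.png',v[:,:,::-1])
E
```

```text
time_s: 16.85
tcp_pos: [494.9, -103.4, 83.8]
tool_rot: [-0.49, -0.51, -0.489, 0.511]
force: [0.0, -3.4, 5.4]
finger_gap: 11.2
[ 494.94404786 -103.38442609   83.81665978] [-1.26728941 -4.9094495   4.86770609] 11.398625846187969
top dish [268. 259.] 0.93 [486. 161.]
top dish [182. 334.] 0.86 [260. 422.]
top plate_end [268. 249.] 0.81 [508. 154.]
top pointer [268. 234.] 0.55 [552. 150.]
top pointer [268. 256.] 0.22 [486. 151.]
scene dish [462. 364.] 0.87 [379. 362.]
scene dish [368. 323.] 0.8 [494. 157.]
scene plate_end [368. 311.] 0.73 [501. 154.]
scene pointer [350. 320.] 0.66 [552. 151.]
```

View pics/v6.png

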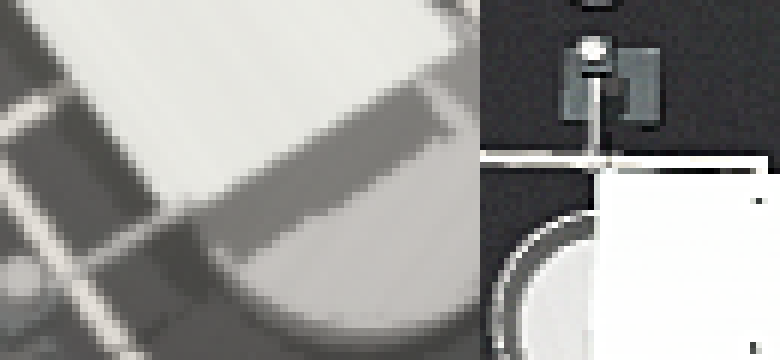

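```bash
python3 - <<'E'
from h import *
yaw=np.radians(-2.5); u=np.array([-np.sin(yaw),np.cos(yaw)]); c=cam('scene')
g=cv2.cvtColor(cv2.imread('pics/s6.png'),cv2.COLOR_BGR2GRAY).astype(np.float32)
# subpixel: sample columns
for x in range(348,380,3):
    col=g[300:330,x]; d=np.diff(col); i=np.argmin(d); t=(col[max(i-2,0)]+col[min(i+3,29)])/2
    j=[k for k in range(max(i-2,0),min(i+4,29)) if col[k]>t>=col[k+1]]
    if j: k=j[0]; y=300+k+(col[k]-t)/(col[k]-col[k+1]); w=pix2w(c,(x,y),75); print('end',w.round(1),round(w[:2]@u,1))
for x in range(337,346):
    col=g[316:332,x]; i=np.argmax(col[2:-2])+2; w_=np.clip(col[i-2:i+3]-col[i-2:i+3].min(),0,None); y=316+i-2+(w_*np.arange(5)).sum()/w_.sum()
    w=pix2w(c,(x,y),88); print('ptr',w.round(1),round(w[:2]@u,1))
E
```

```text
end [552.9 148.   75. ] 172.0
end [545.  148.9  75. ] 172.5
end [536.6 149.1  75. ] 172.3
end [528.6 149.8  75. ] 172.7
end [520.2 149.9  75. ] 172.5
end [512.  150.5  75. ] 172.6
end [503.6 150.9  75. ] 172.7
end [495.  150.9  75. ] 172.4
end [486.4 151.2  75. ] 172.2
end [478.2 151.9  75. ] 172.6
end [468.5 150.8  75. ] 171.1
ptr [584.4 148.3  88. ] 173.7
ptr [581.8 148.5  88. ] 173.8
ptr [579.1 148.5  88. ] 173.6
ptr [576.3 148.5  88. ] 173.5
ptr [573.8 148.9  88. ] 173.8
ptr [571.1 148.9  88. ] 173.7
ptr [568.5 149.2  88. ] 173.8
ptr [558.6 139.5  88. ] 163.7
ptr [557.  141.1  88. ] 165.2
```

```bash
python3 -c "
from workcell import ctrl
s=ctrl.read_state();print(s['time_s'],s['finger_gap'],s['qvel'].round(3),s['tcp_pos']);print(ctrl.close_job())"
```

```text
17.45 11.175587402647453 [0.001 0.    0.    0.001 0.001 0.001] [ 494.90199962 -103.38159492   83.79434561]
the job is handed in; nothing more can be done
None
```

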